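Rake the latch spindles into their grooves

ROBOT

A 6-joint arm with a two-finger parallel gripper is mounted at the origin on the work surface. World frame = base frame: x ahead of the robot, y to its left, z up, the work surface at z = 0. Lengths are in m, angles in rad, forces in N, time in s.
With the tool pointing down it reaches from about 0.325 to 1 m from the base axis. Payload 5.1 kg.
Tool frame: the origin (TCP) lies on the centre line of the jaws, within the pads' length; the fingertips stand 25 mm ahead of it and the grasp point (between the pads) lies 6 mm ahead of it; z points along the fingers, x is the direction in which the jaws open and shut, and the axes are right-handed (so a half turn about z gives the same grasp; the last joint's range is limited). The gripper opens to 85 mm and grips with 20 to 120 N. Pads are 22 mm wide; open, the fingers measure 114 mm over their backs; the gripper's body (76 mm by 85 mm) begins 54 mm behind the grasp point. The pads swing forward as they close: fully open they stand 13 mm farther back than shut.
Start: joints at [-1.239, 0.124, 1.65, -0, 1.367, -0.083], TCP at [0.262, -0.595, 0.256] pointing down, gripper open.
Joint ranges: [-2.61, 2.61], [-1.02, 2.33], [0.03, 2.71], [-1.35, 4.49], [0.32, 2.68], [-2.91, 2.91]. Speed limits (rad/s): [2.57, 2.57, 3.14, 3.14, 3.14, 3.14].

INTERFACE

Orientations are given as a 3x3 rotation matrix whose columns are the frame's x, y, z axes.
In Python, from station import monitor, cams, robot gives the robot as it stands. The module is installed in compiled form; this text tells all that it offers.
- The arm moves only by the shell command python3 -m crank 'ROWS' [OPENING] [FORCE]. ROWS is JSON, a list of rows, each an object with "xyz": the shift along the tool's x, y, z normalised to -1 to 1, where 1 is 0.03 m, a list of three; "angular": the turn, a rotation vector about the tool's x, y, z normalised to -1 to 1, where 1 is 0.1 rad, a list of three. A call has exactly 10 rows; each row shifts and turns the commanded pose from where the row before left it, along the tool's axes as they then stand; what a row does not reach is not made up. A row lasts 1/10 s, in which the tool goes at most 50 mm and 8.59 degrees, less where a joint would pass 70% of its speed; a pose out of reach is approached as far as the arm can. A call with a number of a shift or a turn outside -1 to 1 is refused whole. A call with a gripper value outside its range is refused whole. OPENING is the opening, from -1 (shut) to 1 (fully open), set as the call begins (- or left out, the last holds). The fingers move at their own pace and stop on an object; FORCE is the grip in N (left out, the last holds). Time passes only in rows, so rows that do not move let the fingers close, or fill a call up. It gives the time, the measured TCP pose, the force and the opening at its end, in the units of the state.
- monitor.get_state(): the state, without advancing time (a new reading comes with each control period).
- cams.snapshot(name): name is "scene" or "side" or "wrist"; returns the picture (480x640x3 uint8, blue, green, red); there is no depth.
- cams.calibration(name): a dict with "camera_matrix" (3x3 intrinsics, pixels), "world_from_camera" (4x4, takes a point from camera to world coordinates). Camera axes: x right, y down, z forward; pixel columns grow to the right and rows downward; lengths in m; the calibration is good to about 2 mm. The wrist camera is an equidistant fisheye: a pixel r from the principal point sees the ray r / f radians off the axis. A picture is of the moment at which its call begins: read the wrist's pose just before it. calibration takes no time and is no camera call; for the wrist camera it gives the pose at the moment of the call.
- robot.job_done(): hands the job in, once; it reports no verdict.
Trained networks look in the newest picture that a camera, given by its name, has taken for a name from the list of things; names that differ only in an ending like _2 or _b are one class to them, and where a whole thing is asked for, a point or a joint stands for the part that bears it (a point fixed in the world has none). Each returns a list of dicts, best first, with "p" (0 to 1); they miss things now and then, are a little off and sometimes report something else, mostly with a low value. They report only what shows in the picture. A call takes as long as a camera call. They do not tell look-alikes from the thing itself.
- cams.spot_in(camera, target): "bbox" ([left, top, right, bottom] in pixels, round what is visible of it).
- cams.outline_of(camera, target): "region" (480x640 bool, what is visible of it) and "bbox" ([left, top, right, bottom] in pixels, round what is visible of it).
The state is a dict: "time_s": time; "q": joint angles; "qvel": joint speeds; "joint_torque": joint torques, N m; "position": TCP position; "eef_rot": TCP orientation; "contact_force": force on the tool from outside, world axes, zero at the start; "moment": the same for the moment, N m; "grip_width": finger opening in m.
Only numpy, scipy, OpenCV 4.12 (cv2) and the standard library are available. Lean on these libraries where they do the work, as an engineer would, in place of code of your own. Each camera call takes 0.05 s, during which the arm holds its last target. There are 200 camera calls.

TASK

Take the hand rake from its mat, set its runners down on the flat landing of the spindle tray and comb it along the rails across the ribs almost to the far end, tines parallel to the grooves and runners bearing lightly all the way (about 7 N, never over 14 N), so that all three loose latch spindles settle down into the grooves. Then stand the rake back on the middle of its mat, upright and along the mat, and let go. Touch the spindles only with the rake, and leave the other things on the ledge where they are.

Things in the scene. Friction and masses are not known exactly. Their poses are not given: they have to be found in the camera images.
- rake_back (a point): Hand rake, 0.28 kg: centre of its wooden back, a bar 156 (x) x 24 (y) x 36 (z) mm, gripped across y. The rake stands and slides on two flat runners whose soles lie 58 mm below this point, at x = -71 and 71 mm, each 7 mm wide (x), 44 mm long (y). Eleven 6 mm square steel tines hang in a row along x from -60 to 60 mm, 12 mm apart, tips 1.5 mm above sole level
- tray: Fixed spindle tray: wooden frame, x -94 to 94, y -118 to 138, 22 mm high; origin on the underside, z up. Grey ribbed bed, rib tops 30 mm above the origin: 9 grooves along x, 13 wide, 11 deep, x -59 to 59 mm, centres at y = -43.5 to 108.5 mm every 19 mm, 6 mm flat-topped ribs. Beside it, along y, two flat metal rails for the rake's runners, x = -82 to -61 and 61 to 82 mm
- tray_landing (a point): Middle of the flat ungrooved landing (tray y -106 to -50, level with the rib tops) where the rake starts with its row along the tray's x: at tray y -78 mm, at the rails' nominal height, 32.4 mm above the origin; tray axes. Rails run from y -106 to 126 mm and may be 3 mm higher or lower: both slope alike along y, up to 0.03 rad either way about y = 8 mm, an amount not measured
- tray_far (a point): Where the combing stroke ends: middle of the width at tray y = 100 mm, at the rails' nominal height; fixed, tray axes. The real rails there may be 3 mm higher or lower. The rails are sprung: both sink together 1 mm per 20 N of press (4 mm travel) and keep their slope; under 4 N counts as not bearing. Pressed properly, the tines clear the rib tops and push the spindles
- mat_top (a point): Fixed black rubber mat, 190 (x) x 100 (y) x 5 mm, the rake's parking place; point at the centre of its top, x along its length, z up
- spindle1_mid (a point): One of three alike hexagonal steel latch spindles, 100 mm long, 10 mm across flats, 68 g, lying askew (24 to 31 degrees) across the ribs; point at its centre, x along its length. In a groove its top lies 1 mm below the rib tops
- spindle2_mid (a point): One of three alike hexagonal steel latch spindles, 100 mm long, 10 mm across flats, 68 g, lying askew (24 to 31 degrees) across the ribs; point at its centre, x along its length. In a groove its top lies 1 mm below the rib tops
- spindle3_mid (a point): One of three alike hexagonal steel latch spindles, 100 mm long, 10 mm across flats, 68 g, lying askew (24 to 31 degrees) across the ribs; point at its centre, x along its length. In a groove its top lies 1 mm below the rib tops
- soap_mid (a point): Bystander: white plastic push-pump soap bottle, 68 mm wide, 173 mm tall; point on its axis, 70 mm up
- dustpan_mid (a point): Bystander: red plastic dustpan lying flat, pan 200 x 200 mm, 45 mm high, with a 120 mm handle; point at the middle of the pan floor
- brush_mid (a point): Bystander: wooden hand brush, 225 mm long, 50 mm wide, 40 mm high, bristles down; point 30 mm up near its middle
- clip_mid (a point): Bystander: steel bucket-handle clip, 55 x 32 mm, 8 mm high; point at its middle
- jug_mid (a point): Bystander: upturned yellow plastic jug, 125 mm wide, 200 mm tall, with a side handle; point on its axis, half-way up
- mug_mid (a point): Bystander: steel mug, 80 mm wide, 85 mm tall; point on its axis, half-way up
Mind the look-alikes: they are no part of the job. Leave any blue or turquoise look-alike of the part that bears rake_back alone. Of the things shaped like the part that bears mat_top, the black one is meant.

How it is judged:
On the way, in this order (a step that is already met when the one before it is completed fails the run):
1. the rake is lifted off its mat (distance of rake_back from where it was at the start of the episode above 0.05 m), for 0.1 s.
2. the rake bears on the landing (y of rake_back in the frame of tray between -0.1 and -0.064 m and angle between the x axis of rake_back and the x axis of tray, either way round below 0.12 rad and contact force between rake and tray above 4 N), for 0.2 s.
3. it bears on the rails at the first groove (y of rake_back in the frame of tray between -0.055 and -0.03 m and angle between the x axis of rake_back and the x axis of tray, either way round below 0.12 rad and contact force between rake and tray above 4 N), for 0.1 s.
4. it bears on the rails before mid tray (y of rake_back in the frame of tray between -0.015 and 0.01 m and angle between the x axis of rake_back and the x axis of tray, either way round below 0.12 rad and contact force between rake and tray above 4 N), for 0.1 s.
5. it bears on the rails past mid tray (y of rake_back in the frame of tray between 0.03 and 0.055 m and angle between the x axis of rake_back and the x axis of tray, either way round below 0.12 rad and contact force between rake and tray above 4 N), for 0.1 s.
6. it bears on the rails near the far end (y of rake_back in the frame of tray between 0.08 and 0.112 m and angle between the x axis of rake_back and the x axis of tray, either way round below 0.12 rad and contact force between rake and tray above 4 N), for 0.1 s.
At the end, for the whole second after the job is handed in: Each spindle lies in a groove: within 0.09 rad of the tray's x, centre 20 to 29 mm above the tray's origin, y -55 to 115 mm, x within 30 mm of the tray's middle. The rake stands still on the mat, upright within 0.1 rad, middle within 35 mm and length within 0.35 rad of the mat's (angle between the x axis of each of spindle1_mid, spindle2_mid, spindle3_mid and the x axis of tray, either way round below 0.09 rad and z of spindle1_mid in the frame of tray between 0.02 and 0.029 m and y of spindle1_mid in the frame of tray between -0.055 and 0.115 m and x of spindle1_mid in the frame of tray between -0.03 and 0.03 m and z of spindle2_mid in the frame of tray between 0.02 and 0.029 m and y of spindle2_mid in the frame of tray between -0.055 and 0.115 m and x of spindle2_mid in the frame of tray between -0.03 and 0.03 m and z of spindle3_mid in the frame of tray between 0.02 and 0.029 m and y of spindle3_mid in the frame of tray between -0.055 and 0.115 m and x of spindle3_mid in the frame of tray between -0.03 and 0.03 m and horizontal distance between rake_back and mat_top below 0.035 m and angle between the x axis of rake_back and the x axis of mat_top, either way round below 0.35 rad and angle between rake_back's own z axis and vertical below 0.1 rad and contact force between rake and mat above 0.5 N and linear speed of rake below 0.02 m/s); the robot touches nothing.
It fails at once if the rake presses or strikes the tray with over 14 N (contact force between rake and tray above 14 N).
It fails at once if fingers touch a spindle (contact force between the fingers and spindle1 above 0.3 N or contact force between the fingers and spindle2 above 0.3 N or contact force between the fingers and spindle3 above 0.3 N).
It fails at once if a bystander is moved by more than 20 mm (distance of any of soap_mid, dustpan_mid, brush_mid, clip_mid, jug_mid, mug_mid from where it was at the start of the episode above 0.02 m).
It also fails if it takes over 72 s, if anything falls off the work surface, if the arm or the gripper's body presses on something with over 40 N, if the wrist force passes 120 N, or if a joint passes its speed limit or range.

## Working session

There is one attempt and no reset: what is moved stays moved. The work goes in short steps, Python scripts to look and compute and a shell command to move; the robot and the scene stay as the last step left them, time stands still between calls to the robot, and variables do not carry over. Pictures are saved under pics/ and viewed, about 8 in all and at most 12, crops included, and the job is handed in when it is done.

```bash
mkdir -p pics
python3 - <<'E'
from station import monitor,cams,robot
import cv2,numpy as np
s=monitor.get_state();print(s['time_s'],s['position'],s['eef_rot'],s['contact_force'],s['grip_width'])
for n in ['scene','side']:
    im=cams.snapshot(n);cv2.imwrite(f'pics/{n}0.png',im)
    c=cams.calibration(n);print(n,np.round(c['camera_matrix'],1).tolist(),np.round(c['world_from_camera'],3).tolist())
    for t in ['rake_back','tray','mat_top','spindle1_mid']:
        print(t,[(d['bbox'],round(d['p'],2)) for d in cams.spot_in(n,t)])
E
```

```text
0.0 [ 0.26173092 -0.59434693  0.25501713] [[ 4.03021445e-01 -9.15190261e-01 -7.08154750e-04]
 [-9.15187989e-01 -4.03022028e-01  2.04673764e-03]
 [-2.15855632e-03 -1.76784440e-04 -9.99997655e-01]] [ 0.14058879  0.08731409 -0.87421682] 0.08505004056419099
scene [[573.2, 0.0, 308.6], [0.0, 573.2, 239.2], [0.0, 0.0, 1.0]] [[-0.034, 0.698, -0.715, 1.648], [0.999, 0.016, -0.031, 0.057], [-0.01, -0.716, -0.698, 1.175], [0.0, 0.0, 0.0, 1.0]]
rake_back [([185.9, 174.2, 232.8, 203.4], 0.95), ([211.6, 216.8, 237.1, 272.3], 0.81), ([128.0, 188.0, 179.0, 234.2], 0.62)]
tray [([295.4, 233.0, 392.6, 290.7], 0.65)]
mat_top [([359.0, 176.8, 407.3, 219.3], 0.92), ([193.0, 237.1, 253.6, 283.4], 0.66), ([209.1, 215.1, 236.9, 271.9], 0.28)]
spindle1_mid [([317.4, 243.1, 336.0, 268.4], 0.51)]
side [[601.4, 0.0, 323.8], [0.0, 601.4, 252.6], [0.0, 0.0, 1.0]] [[-0.962, -0.16, 0.222, 0.201], [-0.274, 0.56, -0.782, 1.163], [0.001, -0.813, -0.583, 0.953], [0.0, 0.0, 0.0, 1.0]]
rake_back [([325.2, 201.2, 382.5, 241.2], 0.62), ([399.0, 165.8, 436.8, 208.6], 0.57)]
tray [([257.7, 263.7, 357.2, 348.5], 0.85)]
mat_top [([366.8, 338.5, 468.9, 403.1], 0.58)]
spindle1_mid [([294.1, 277.7, 331.4, 285.6], 0.51)]
```

Run:
```python
import cv2,numpy as np
a=cv2.imread('pics/scene0.png')[130:330,100:440];cv2.imwrite('pics/a.png',cv2.resize(a,(800,470),interpolation=cv2.INTER_CUBIC))
a=cv2.imread('pics/side0.png')[130:430,200:500];cv2.imwrite('pics/b.png',cv2.resize(a,(600,600),interpolation=cv2.INTER_CUBIC))
```

```text
(no output)
```

View pics/a.png

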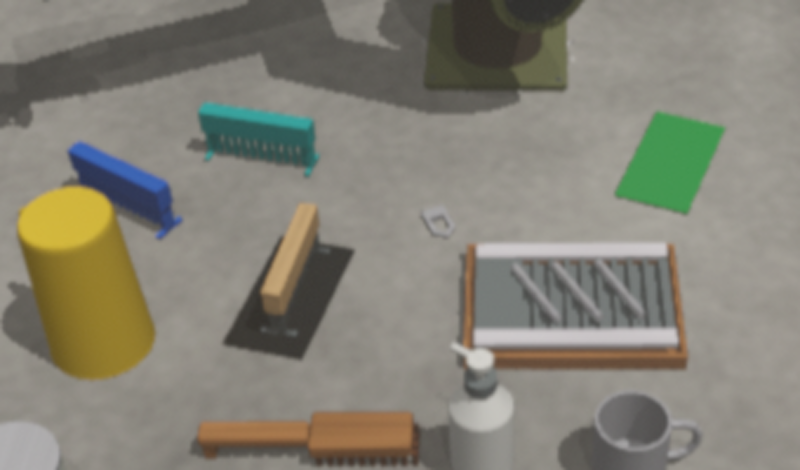

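View pics/b.png

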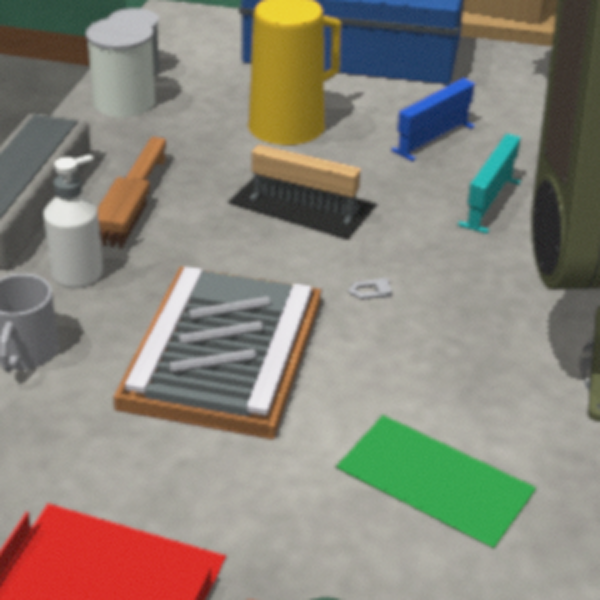

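The wooden rake (scene ≈ (223,240), side ≈ (352,217)) stands on the black mat. It is the one meant: the other two rakes are blue (scene 153,211) and turquoise (scene 209,189), and the second mat is green (scene 383,198). The tray is at scene ≈ (344,262), with its landing on the left, which is −y in the world frame.

```bash
cat > h.py <<'E'
from station import monitor,cams,robot
import cv2,numpy as np
def ray(c,uv,fish=False):
    K=np.array(c['camera_matrix']);T=np.array(c['world_from_camera'])
    d=np.array([(uv[0]-K[0,2])/K[0,0],(uv[1]-K[1,2])/K[1,1]])
    if fish:
        r=np.hypot(*d);v=np.r_[d/max(r,1e-9)*np.sin(r),np.cos(r)]
    else: v=np.r_[d,1]
    return T[:3,3],T[:3,:3]@v
def onz(c,uv,z,fish=False):
    o,v=ray(c,uv,fish);return o+v*(z-o[2])/v[2]
def proj(c,P,fish=False):
    K=np.array(c['camera_matrix']);T=np.array(c['world_from_camera'])
    p=(np.atleast_2d(P)-T[:3,3])@T[:3,:3]
    if fish:
        r=np.hypot(p[:,0],p[:,1]);th=np.arctan2(r,p[:,2]);q=p[:,:2]/r[:,None]*th[:,None]
    else: q=p[:,:2]/p[:,2:]
    return q*[K[0,0],K[1,1]]+[K[0,2],K[1,2]]
E
python3 - <<'E'
from h import *
S=cams.calibration('scene');D=cams.calibration('side')
s=lambda u,v:(100+u/2.353,130+v/2.35); d=lambda u,v:(200+u/2,130+v/2)
p=lambda n,c,l,z:print(n,[np.round(onz(c,q,z)[:2],3).tolist() for q in l])
p('mat',S,[s(225,343),s(302,356),s(354,250),s(283,238)],.005)
p('mat',D,[d(230,203),d(348,237),d(376,207),d(268,170)],.005)
p('tray',D,[d(183,268),d(322,290),d(275,428),d(117,402)],.022)
p('rail scene outer',S,[s(473,243),s(668,243),s(473,347),s(678,346)],.032)
p('rake top side',D,[d(251,167),d(352,193),d(360,170),d(256,148)],.081)
p('rake top scene',S,[s(263,298),s(280,310),s(318,208),s(301,204)],.081)
c=cams.calibration('wrist');print(c)
E
```

```text
mat [[0.601, -0.3], [0.619, -0.207], [0.441, -0.166], [0.421, -0.258]]
mat [[0.616, -0.201], [0.437, -0.165], [0.414, -0.248], [0.587, -0.301]]
tray [[0.623, -0.015], [0.44, -0.019], [0.434, 0.236], [0.615, 0.245]]
rail scene outer [[0.453, -0.016], [0.447, 0.223], [0.624, -0.009], [0.617, 0.224]]
rake top side [[0.58, -0.185], [0.434, -0.159], [0.435, -0.219], [0.587, -0.235]]
rake top scene [[0.6, -0.246], [0.618, -0.224], [0.447, -0.203], [0.44, -0.224]]
{'camera_matrix': array([[371.64829954,   0.        , 325.95028415],
       [  0.        , 371.64829954, 237.14431041],
       [  0.        ,   0.        ,   1.        ]]), 'world_from_camera': array([[ 4.03456145e-01, -8.72516411e-01, -2.75568958e-01,
         3.32195688e-01],
       [-9.14998967e-01, -3.84780334e-01, -1.21330067e-01,
        -5.64770387e-01],
       [-1.71041208e-04,  3.01096673e-01, -9.53593605e-01,
         3.72127751e-01],
       [ 0.00000000e+00,  0.00000000e+00,  0.00000000e+00,
         1.00000000e+00]])}
```

```bash
python3 -m crank '[{"xyz":[-0.6,-1,0],"angular":[0,0,0]},{"xyz":[-0.6,-1,0],"angular":[0,0,0]},{"xyz":[-0.6,-1,0],"angular":[0,0,0]},{"xyz":[-0.6,-1,0],"angular":[0,0,0]},{"xyz":[-0.6,-1,0],"angular":[0,0,0]},{"xyz":[-0.6,-1,0],"angular":[0,0,0]},{"xyz":[-0.6,-1,0],"angular":[0,0,0]},{"xyz":[-0.6,-1,0],"angular":[0,0,0]},{"xyz":[-0.6,-1,0],"angular":[0,0,0]},{"xyz":[-0.6,-1,0],"angular":[0,0,0]}]' 1
python3 -m crank '[{"xyz":[-0.55,-0.93,0],"angular":[0,0,0]},{"xyz":[-0.55,-0.93,0],"angular":[0,0,0]},{"xyz":[-0.55,-0.93,0],"angular":[0,0,0]},{"xyz":[0,0,0],"angular":[0,0,0.9]},{"xyz":[0,0,0],"angular":[0,0,0.9]},{"xyz":[0,0,0],"angular":[0,0,0.9]},{"xyz":[0,0,0],"angular":[0,0,0.9]},{"xyz":[0,0,0],"angular":[0,0,0.9]},{"xyz":[0,0,0],"angular":[0,0,0.9]},{"xyz":[0,0,0],"angular":[0,0,0.9]}]'
python3 - <<'E'
from h import *
s=monitor.get_state();print(s['q'],s['eef_rot'])
c=cams.calibration('wrist');im=cams.snapshot('wrist');cv2.imwrite('pics/w1.png',im);np.save('w1.npy',c['world_from_camera'])
E
```

```text
time_s: 1.5
position: [0.4646, -0.308, 0.2566]
eef_rot: [[0.403, -0.915, 0.0], [-0.915, -0.403, -0.0], [0.0, -0.0, -1.0]]
contact_force: [0.5, -0.4, 0.1]
grip_width: 0.0855
time_s: 2.5
position: [0.5206, -0.2302, 0.2564]
eef_rot: [[-0.217, -0.976, 0.0], [-0.976, 0.217, -0.0], [0.0, -0.0, -1.0]]
contact_force: [0.4, 0.2, -0.3]
grip_width: 0.0854
[-5.10606150e-01 -5.41892804e-02  1.83281219e+00  1.91480995e-05
  1.36276845e+00  1.27906224e+00] [[-2.17132592e-01 -9.76142102e-01  1.84767887e-04]
 [-9.76142119e-01  2.17132581e-01 -8.20242603e-05]
 [ 3.99482058e-05 -1.98169857e-04 -9.99999980e-01]]
```

View pics/w1.png

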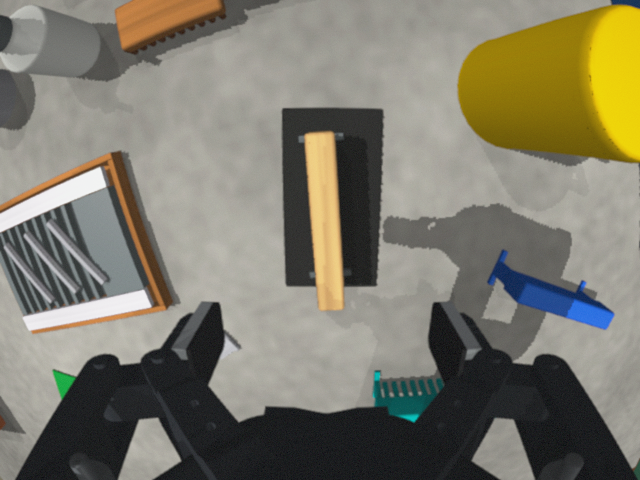

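Wrist view: wooden rake with its top corners at (305,132), (334,131), (343,309) and (319,310), on the black mat with corners at (282,109) and (377,286). The blue and turquoise look-alikes are clear to the right and below.

Run:
```python
from h import *
c=cams.calibration('wrist');c['world_from_camera']=np.load('w1.npy')
f=lambda l,z:np.array([onz(c,q,z,True)[:2] for q in l])
r=f([(305,132),(334,131),(343,309),(319,310)],.081)
m=f([(282,109),(383,109),(377,286),(286,285)],.005)
for n,P in(('rake',r),('mat',m)):
    d=(P[0]+P[1]-P[2]-P[3])/2;print(n,P.mean(0).round(4),'yaw',np.arctan2(d[1],d[0]).round(4),np.hypot(*d).round(3),np.hypot(*(P[0]-P[1])).round(3),np.hypot(*(P[2]-P[3])).round(3))
t=f([(121,152),(171,309)],.022);print('tray low y corners',t.round(4))
```

```text
rake [ 0.5148 -0.2297] yaw -0.1566 0.153 0.022 0.021
mat [ 0.518  -0.2371] yaw -0.22 0.186 0.099 0.099
tray low y corners [[ 0.6244 -0.036 ]
 [ 0.4421 -0.033 ]]
```

```bash
python3 -m crank '[{"xyz":[0,0,0.2],"angular":[0,0,-0.31]},{"xyz":[0.03,0.19,0.7],"angular":[0,0,-0.31]},{"xyz":[0,0,0.8],"angular":[0,0,0]},{"xyz":[0,0,0.8],"angular":[0,0,0]},{"xyz":[0,0,0.8],"angular":[0,0,0]},{"xyz":[0,0,0.8],"angular":[0,0,0]},{"xyz":[0,0,0.8],"angular":[0,0,0]},{"xyz":[0,0,0.7],"angular":[0,0,0]},{"xyz":[0,0,0.5],"angular":[0,0,0]},{"xyz":[0,0,0.13],"angular":[0,0,0]}]' 1
python3 -m crank '[{"xyz":[0,0,0],"angular":[0,0,0]},{"xyz":[0,0,0],"angular":[0,0,0]},{"xyz":[0,0,0],"angular":[0,0,0]},{"xyz":[0,0,0],"angular":[0,0,0]},{"xyz":[0,0,0],"angular":[0,0,0]},{"xyz":[0,0,0],"angular":[0,0,0]},{"xyz":[0,0,0],"angular":[0,0,0]},{"xyz":[0,0,0],"angular":[0,0,0]},{"xyz":[0,0,0],"angular":[0,0,0]},{"xyz":[0,0,0],"angular":[0,0,0]}]' -1 100
```

```text
time_s: 3.55
position: [0.5137, -0.2294, 0.0674]
eef_rot: [[-0.152, -0.988, -0.003], [-0.988, 0.152, 0.002], [-0.001, 0.003, -1.0]]
contact_force: [-0.1, 0.4, -0.5]
grip_width: 0.0853
time_s: 4.55
position: [0.5155, -0.2303, 0.0706]
eef_rot: [[-0.153, -0.988, 0.001], [-0.988, 0.153, -0.001], [0.0, -0.001, -1.0]]
contact_force: [-0.5, 1.6, 6.0]
grip_width: 0.0228
```

```bash
python3 -m crank '[{"xyz":[0,0,-0.3],"angular":[0,0,0]},{"xyz":[0,0,-0.7],"angular":[0,0,0]},{"xyz":[0,0,-0.7],"angular":[0,0,0]},{"xyz":[0,0,-0.7],"angular":[0,0,0]},{"xyz":[0,0,-0.7],"angular":[0,0,0]},{"xyz":[0,0,-0.7],"angular":[0,0,0]},{"xyz":[0,0,-0.6],"angular":[0,0,0]},{"xyz":[0,0,-0.4],"angular":[0,0,0]},{"xyz":[0,0,0],"angular":[0,0,0]},{"xyz":[0,0,0],"angular":[0,0,0]}]' -1 100
python3 - <<'E'
from h import *
s=monitor.get_state();print(s['position'],s['contact_force'],s['moment'])
c=cams.calibration('wrist');im=cams.snapshot('wrist');cv2.imwrite('pics/w2.png',im);np.save('w2.npy',c['world_from_camera'])
E
```

```text
time_s: 5.55
position: [0.5143, -0.2298, 0.2124]
eef_rot: [[-0.153, -0.988, -0.001], [-0.988, 0.153, 0.001], [-0.0, 0.001, -1.0]]
contact_force: [0.3, 0.4, -2.9]
grip_width: 0.023
[ 0.51432135 -0.22981263  0.21244458] [ 0.28882258  0.3858778  -2.93654287] [-0.00031132  0.01430431  0.01606136]
```

View pics/w2.png

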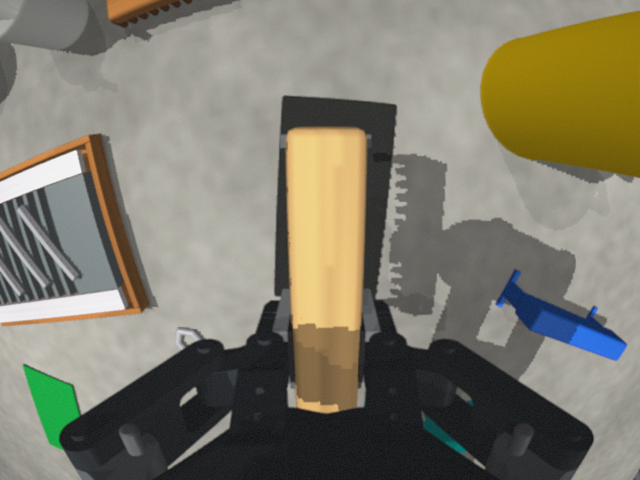

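Run:
```python
from h import *
c=cams.calibration('wrist');c['world_from_camera']=np.load('w2.npy')
s=monitor.get_state();R=np.array(s['eef_rot']);p=np.array(s['position'])
for z in(.219,.2225,.226):
    P=np.array([onz(c,q,z,True) for q in [(287,130),(366,130),(349,411),(297,411)]])
    L=(P-p)@R; print(z,(L*1000).round(1).tolist(),'len',(np.linalg.norm((P[0]+P[1]-P[2]-P[3])/2)).round(4))
t=np.array([onz(c,q,.022,True)[:2] for q in [(91,150),(128,312)]]);print(t)
```

```text
0.219 [[-10.3, -75.4, -7.3], [12.7, -75.4, -7.4], [10.2, 29.7, -7.1], [-10.5, 29.8, -7.1]] len 0.1052
0.2225 [[-10.0, -75.5, -10.8], [12.3, -75.5, -10.9], [9.9, 26.3, -10.6], [-10.1, 26.4, -10.6]] len 0.1018
0.226 [[-9.6, -75.5, -14.3], [11.9, -75.5, -14.4], [9.6, 22.9, -14.1], [-9.7, 23.0, -14.1]] len 0.0984
[[ 0.61313927 -0.02208155]
 [ 0.44464529 -0.01029205]]
```

```bash
python3 -m crank '[{"xyz":[0,0,0],"angular":[0,0,-0.9]},{"xyz":[0,0,0],"angular":[0,0,-0.9]},{"xyz":[-0.8,-0.08,0],"angular":[0,0,0]},{"xyz":[-0.9,-0.1,0],"angular":[0,0,0]},{"xyz":[-0.9,-0.1,0],"angular":[0,0,0]},{"xyz":[-0.9,-0.1,0],"angular":[0,0,0]},{"xyz":[-0.9,-0.1,0],"angular":[0,0,0]},{"xyz":[-0.6,-0.1,0],"angular":[0,0,0]},{"xyz":[0,0,0],"angular":[0,0,0]},{"xyz":[0,0,0],"angular":[0,0,0]}]' -1 100
python3 - <<'E'
from h import *
s=monitor.get_state();print(s['position'],s['contact_force'],s['moment'])
c=cams.calibration('wrist');im=cams.snapshot('wrist');cv2.imwrite('pics/w3.png',im);np.save('w3.npy',c['world_from_camera'])
E
```

```text
time_s: 6.6
position: [0.5276, -0.0794, 0.2121]
eef_rot: [[0.028, -1.0, -0.002], [-1.0, -0.028, 0.0], [-0.0, 0.002, -1.0]]
contact_force: [-1.0, 1.0, -2.6]
grip_width: 0.0231
[ 0.52761691 -0.07943363  0.21209002] [-1.03582471  0.9655695  -2.58756456] [0.02468738 0.01548792 0.03535048]
```

View pics/w3.png

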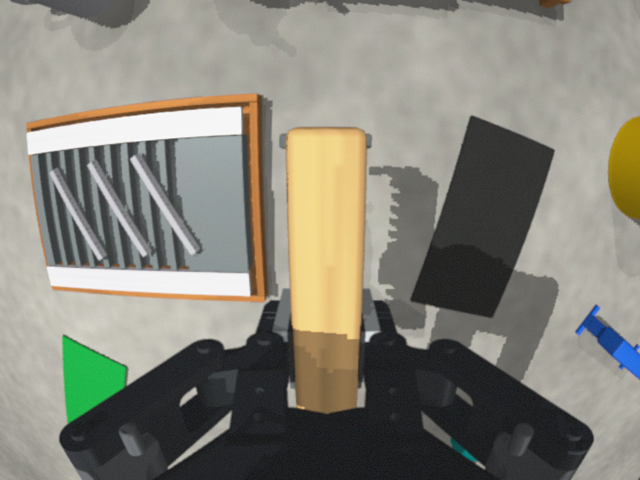

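Run:
```python
import cv2
a=cv2.imread('pics/w3.png')[85:310,15:280];cv2.imwrite('pics/w3c.png',cv2.resize(a,(795,675)[:2] if 0 else (706,600),interpolation=cv2.INTER_CUBIC))
```

```text
(no output)
```

View pics/w3c.png

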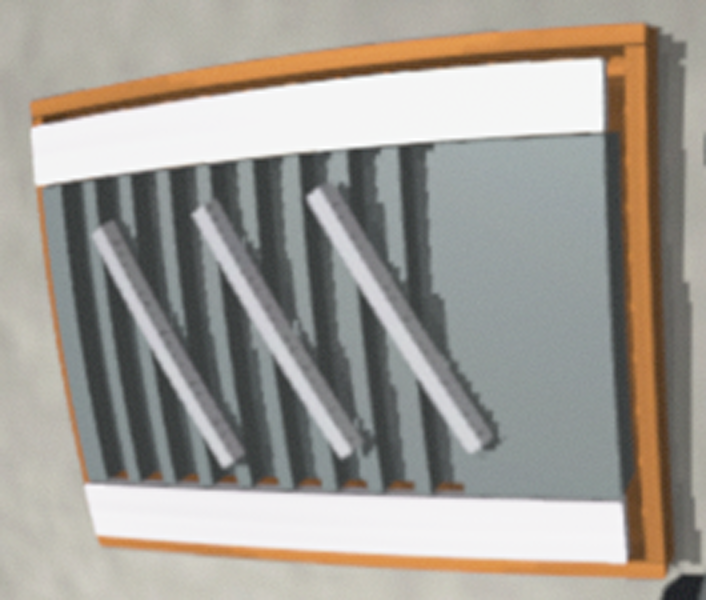

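```bash
cat > tray.py <<'E'
from h import *
from scipy.optimize import least_squares
c=cams.calibration('wrist');c['world_from_camera']=np.load('w3.npy')
L=[((605,59),(82,-106,0)),((605,132),(61,-106,0)),((32,127),(82,126,0)),((38,187),(61,126,0)),((625,500),(-61,-106,0)),((628,562),(-82,-106,0)),((85,485),(-61,126,0)),((100,545),(-82,126,0))]
M=[((655,27),(94,-118,22)),((665,575),(-94,-118,22)),((433,145),(59,-50,30)),((465,488),(-59,-50,30))]
q=np.array([l[0] for l in L+M])/2.664+[15,85]
def res(v,full=False):
    x,y,w,h,sl=v;P=[]
    for _,a in L+M:
        a=np.array(a,float)
        if a[2]==0:a[2]=32.4+h+sl*(a[1]-8)
        a=a/1000;P.append([x+a[0]*np.cos(w)-a[1]*np.sin(w),y+a[0]*np.sin(w)+a[1]*np.cos(w),a[2]])
    e=proj(c,np.array(P),True)-q
    return e if full else np.r_[e.ravel(),h/3,sl/.03]
r=least_squares(res,[.53,.1,.02,0,0]);print(r.x.round(4));print(res(r.x,True).round(1).tolist())
E
python3 tray.py
```

```text
[ 0.5319  0.0932  0.0253 -1.2421  0.0117]
[[-0.1, 0.5], [0.3, -1.2], [-0.3, 1.1], [-0.9, -0.9], [0.0, 1.5], [0.6, -0.6], [0.2, 0.7], [-1.0, -3.9], [-2.6, -2.2], [1.8, 2.5], [0.9, -0.1], [0.7, 2.7]]
```

```bash
python3 -m crank '[{"xyz":[-0.4,-0.08,0],"angular":[0,0,0]},{"xyz":[-0.7,-0.08,0],"angular":[0,0,0]},{"xyz":[-0.7,-0.08,0],"angular":[0,0,0]},{"xyz":[-0.7,-0.07,0],"angular":[0,0,0]},{"xyz":[-0.65,-0.07,0],"angular":[0,0,0]},{"xyz":[0,0,0.5],"angular":[0,0,0]},{"xyz":[0,0,0.9],"angular":[0,0,0]},{"xyz":[0,0,0.9],"angular":[0,0,0]},{"xyz":[0,0,0.6],"angular":[0,0,0]},{"xyz":[0,0,0.2],"angular":[0,0,0]}]' -1 100
python3 - <<'E'
from h import *
s=monitor.get_state();print(s['position'],s['contact_force'],s['moment'])
c=cams.calibration('wrist');im=cams.snapshot('wrist');cv2.imwrite('pics/w4.png',im);np.save('w4.npy',c['world_from_camera'])
im=cams.snapshot('side');cv2.imwrite('pics/s4.png',im)
b=cv2.resize(im[240:360,245:375],(650,600),interpolation=cv2.INTER_CUBIC);cv2.imwrite('pics/s4c.png',b)
E
```

```text
time_s: 7.65
position: [0.5348, 0.0146, 0.1167]
eef_rot: [[0.026, -1.0, -0.006], [-1.0, -0.026, 0.0], [-0.0, 0.006, -1.0]]
contact_force: [-0.6, -0.6, -2.8]
grip_width: 0.023
[0.53478787 0.01464287 0.11666527] [-0.55510974 -0.62342698 -2.80488267] [ 0.00563559  0.0081596  -0.05505009]
```

View pics/w4.png

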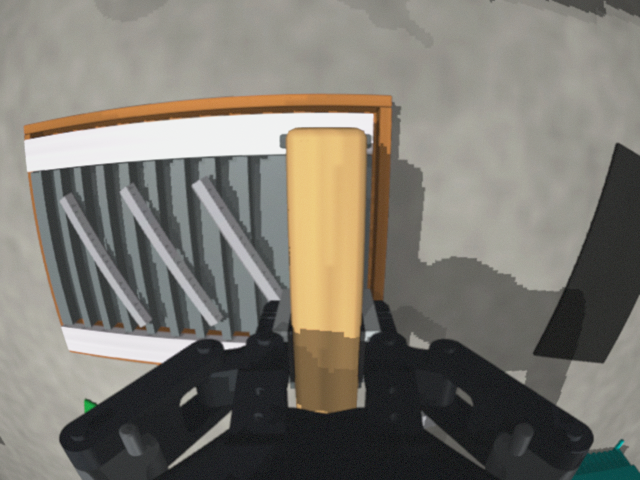

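Run:
```python
from h import *
c=cams.calibration('wrist');c['world_from_camera']=np.load('w4.npy')
w=.0253;o=np.array([.5319,.0932]);R=np.array([[np.cos(w),-np.sin(w)],[np.sin(w),np.cos(w)]])
f=lambda q,z:((onz(c,q,z,True)[:2]-o)@R*1000).round(1)
for z in(.051,.054):print('runner',z,[f(q,z).tolist() for q in[(284,135),(284,147),(370,136),(370,147)]])
for z in (.030,.033):print('rail',z,[f(q,z).tolist() for q in[(372,112),(240,116),(282,156),(240,158)]])
print('rake end',[f(q,.127) for q in[(287,130),(366,130)]],'frame',f((391,97),.022))
```

```text
runner 0.051 [[71.9, -59.2], [66.0, -59.1], [71.5, -100.8], [66.1, -100.8]]
runner 0.054 [[72.0, -59.5], [66.2, -59.4], [71.6, -100.4], [66.3, -100.5]]
rail 0.03 [[83.8, -104.1], [82.4, -32.7], [59.6, -55.5], [59.1, -32.0]]
rail 0.033 [[83.7, -103.8], [82.3, -33.4], [59.9, -55.9], [59.4, -32.7]]
rake end [array([ 76. , -68.6]), array([ 76.1, -90.7])] frame [  92.9 -115.7]
```

```bash
python3 -m crank '[{"xyz":[0,-0.05,0.1],"angular":[0,0,0]},{"xyz":[0,0,0.1],"angular":[0,0,0]},{"xyz":[0,0,0.08],"angular":[0,0,0]},{"xyz":[0,0,0.04],"angular":[0,0,0]},{"xyz":[0,0,0.02],"angular":[0,0,0]},{"xyz":[0,0,0.01],"angular":[0,0,0]},{"xyz":[0,0,0.01],"angular":[0,0,0]},{"xyz":[0,0,0.01],"angular":[0,0,0]},{"xyz":[0,0,0.01],"angular":[0,0,0]},{"xyz":[0,0,0],"angular":[0,0,0]}]' -1 100
python3 -m crank '[{"xyz":[0,0,0.01],"angular":[0,0,0]},{"xyz":[0,0,0.01],"angular":[0,0,0]},{"xyz":[0,0,0.01],"angular":[0,0,0]},{"xyz":[0,0,0.01],"angular":[0,0,0]},{"xyz":[0,0,0.01],"angular":[0,0,0]},{"xyz":[0,0,0],"angular":[0,0,0]},{"xyz":[0,0,0],"angular":[0,0,0]},{"xyz":[0,0,0],"angular":[0,0,0]},{"xyz":[0,0,0],"angular":[0,0,0]},{"xyz":[0,0,0],"angular":[0,0,0]}]' -1 100
```

```text
time_s: 8.75
position: [0.5385, 0.0152, 0.109]
eef_rot: [[0.027, -1.0, -0.0], [-1.0, -0.027, 0.0], [-0.0, 0.0, -1.0]]
contact_force: [0.3, -0.1, -2.7]
grip_width: 0.0228
time_s: 9.75
position: [0.5386, 0.0152, 0.1076]
eef_rot: [[0.027, -1.0, 0.0], [-1.0, -0.027, -0.0], [0.0, -0.0, -1.0]]
contact_force: [-0.0, 0.5, -3.4]
grip_width: 0.0227
```

```bash
python3 -m crank '[{"xyz":[0,0.05,0.015],"angular":[0,0,0]},{"xyz":[0,0,0.015],"angular":[0,0,0]},{"xyz":[0,0,0.015],"angular":[0,0,0]},{"xyz":[0,0,0.01],"angular":[0,0,0]},{"xyz":[0,0,0.01],"angular":[0,0,0]},{"xyz":[0,0,0.01],"angular":[0,0,0]},{"xyz":[0,0,0.01],"angular":[0,0,0]},{"xyz":[0,0,0.01],"angular":[0,0,0]},{"xyz":[0,0,0.01],"angular":[0,0,0]},{"xyz":[0,0,0],"angular":[0,0,0]}]' -1 100
python3 -m crank '[{"xyz":[0,0,0.01],"angular":[0,0,0]},{"xyz":[0,0,0.01],"angular":[0,0,0]},{"xyz":[0,0,0.01],"angular":[0,0,0]},{"xyz":[0,0,0.01],"angular":[0,0,0]},{"xyz":[0,0,0.01],"angular":[0,0,0]},{"xyz":[0,0,0],"angular":[0,0,0]},{"xyz":[0,0,0],"angular":[0,0,0]},{"xyz":[0,0,0],"angular":[0,0,0]},{"xyz":[0,0,0],"angular":[0,0,0]},{"xyz":[0,0,0],"angular":[0,0,0]}]' -1 100
```

```text
time_s: 10.75
position: [0.537, 0.0152, 0.1043]
eef_rot: [[0.027, -1.0, -0.0], [-1.0, -0.027, 0.0], [-0.0, 0.0, -1.0]]
contact_force: [0.2, 1.0, -4.1]
grip_width: 0.0228
time_s: 11.75
position: [0.5371, 0.0151, 0.1029]
eef_rot: [[0.027, -1.0, -0.0], [-1.0, -0.027, 0.0], [-0.0, 0.0, -1.0]]
contact_force: [-0.1, -0.4, -2.8]
grip_width: 0.0229
```

```bash
python3 -m crank '[{"xyz":[0,0,0.01],"angular":[0,0,0]},{"xyz":[0,0,0.01],"angular":[0,0,0]},{"xyz":[0,0,0.01],"angular":[0,0,0]},{"xyz":[0,0,0.01],"angular":[0,0,0]},{"xyz":[0,0,0.01],"angular":[0,0,0]},{"xyz":[0,0,0],"angular":[0,0,0]},{"xyz":[0,0,0],"angular":[0,0,0]},{"xyz":[0,0,0],"angular":[0,0,0]},{"xyz":[0,0,0],"angular":[0,0,0]},{"xyz":[0,0,0],"angular":[0,0,0]}]' -1 100
```

```text
time_s: 12.75
position: [0.537, 0.0151, 0.1014]
eef_rot: [[0.027, -1.0, -0.0], [-1.0, -0.027, -0.0], [0.0, 0.0, -1.0]]
contact_force: [0.1, -1.0, -3.6]
grip_width: 0.0229
```

```bash
python3 -m crank '[{"xyz":[0,0,0.01],"angular":[0,0,0]},{"xyz":[0,0,0.01],"angular":[0,0,0]},{"xyz":[0,0,0.01],"angular":[0,0,0]},{"xyz":[0,0,0],"angular":[0,0,0]},{"xyz":[0,0,0],"angular":[0,0,0]},{"xyz":[0,0,0],"angular":[0,0,0]},{"xyz":[0,0,0],"angular":[0,0,0]},{"xyz":[0,0,0],"angular":[0,0,0]},{"xyz":[0,0,0],"angular":[0,0,0]},{"xyz":[0,0,0],"angular":[0,0,0]}]' -1 100
```

```text
time_s: 13.75
position: [0.5371, 0.0151, 0.1005]
eef_rot: [[0.027, -1.0, 0.0], [-1.0, -0.027, 0.0], [-0.0, -0.0, -1.0]]
contact_force: [-0.6, -0.6, -4.3]
grip_width: 0.0228
```

```bash
python3 -m crank '[{"xyz":[0,0,0.01],"angular":[0,0,0]},{"xyz":[0,0,0.01],"angular":[0,0,0]},{"xyz":[0,0,0.01],"angular":[0,0,0]},{"xyz":[0,0,0],"angular":[0,0,0]},{"xyz":[0,0,0],"angular":[0,0,0]},{"xyz":[0,0,0],"angular":[0,0,0]},{"xyz":[0,0,0],"angular":[0,0,0]},{"xyz":[0,0,0],"angular":[0,0,0]},{"xyz":[0,0,0],"angular":[0,0,0]},{"xyz":[0,0,0],"angular":[0,0,0]}]' -1 100
```

```text
time_s: 14.75
position: [0.5371, 0.0151, 0.0996]
eef_rot: [[0.027, -1.0, -0.0], [-1.0, -0.027, 0.0], [-0.0, 0.0, -1.0]]
contact_force: [-0.1, 0.7, -3.0]
grip_width: 0.0228
```

```bash
python3 -m crank '[{"xyz":[0,0,0.01],"angular":[0,0,0]},{"xyz":[0,0,0.01],"angular":[0,0,0]},{"xyz":[0,0,0],"angular":[0,0,0]},{"xyz":[0,0,0],"angular":[0,0,0]},{"xyz":[0,0,0],"angular":[0,0,0]},{"xyz":[0,0,0],"angular":[0,0,0]},{"xyz":[0,0,0],"angular":[0,0,0]},{"xyz":[0,0,0],"angular":[0,0,0]},{"xyz":[0,0,0],"angular":[0,0,0]},{"xyz":[0,0,0],"angular":[0,0,0]}]' -1 100
```

```text
time_s: 15.75
position: [0.5371, 0.0151, 0.099]
eef_rot: [[0.027, -1.0, -0.0], [-1.0, -0.027, -0.0], [0.0, 0.0, -1.0]]
contact_force: [0.6, -0.2, -3.0]
grip_width: 0.0227
```

```bash
python3 -m crank '[{"xyz":[0,0,0.01],"angular":[0,0,0]},{"xyz":[0,0,0.01],"angular":[0,0,0]},{"xyz":[0,0,0],"angular":[0,0,0]},{"xyz":[0,0,0],"angular":[0,0,0]},{"xyz":[0,0,0],"angular":[0,0,0]},{"xyz":[0,0,0],"angular":[0,0,0]},{"xyz":[0,0,0],"angular":[0,0,0]},{"xyz":[0,0,0],"angular":[0,0,0]},{"xyz":[0,0,0],"angular":[0,0,0]},{"xyz":[0,0,0],"angular":[0,0,0]}]' -1 100
```

```text
time_s: 16.75
position: [0.5371, 0.0151, 0.0984]
eef_rot: [[0.027, -1.0, 0.0], [-1.0, -0.027, 0.0], [-0.0, -0.0, -1.0]]
contact_force: [0.4, 0.4, -3.7]
grip_width: 0.0232
```

```bash
python3 -m crank '[{"xyz":[0,0,0.01],"angular":[0,0,0]},{"xyz":[0,0,0.005],"angular":[0,0,0]},{"xyz":[0,0,0],"angular":[0,0,0]},{"xyz":[0,0,0],"angular":[0,0,0]},{"xyz":[0,0,0],"angular":[0,0,0]},{"xyz":[0,0,0],"angular":[0,0,0]},{"xyz":[0,0,0],"angular":[0,0,0]},{"xyz":[0,0,0],"angular":[0,0,0]},{"xyz":[0,0,0],"angular":[0,0,0]},{"xyz":[0,0,0],"angular":[0,0,0]}]' -1 100
```

```text
time_s: 17.75
position: [0.5371, 0.0151, 0.0979]
eef_rot: [[0.027, -1.0, 0.0], [-1.0, -0.027, 0.0], [-0.0, -0.0, -1.0]]
contact_force: [0.2, 0.3, -2.5]
grip_width: 0.0228
```

```bash
python3 -m crank '[{"xyz":[0,0,0.01],"angular":[0,0,0]},{"xyz":[0,0,0.01],"angular":[0,0,0]},{"xyz":[0,0,0],"angular":[0,0,0]},{"xyz":[0,0,0],"angular":[0,0,0]},{"xyz":[0,0,0],"angular":[0,0,0]},{"xyz":[0,0,0],"angular":[0,0,0]},{"xyz":[0,0,0],"angular":[0,0,0]},{"xyz":[0,0,0],"angular":[0,0,0]},{"xyz":[0,0,0],"angular":[0,0,0]},{"xyz":[0,0,0],"angular":[0,0,0]}]' -1 100
```

```text
time_s: 18.75
position: [0.537, 0.0151, 0.0973]
eef_rot: [[0.027, -1.0, -0.0], [-1.0, -0.027, -0.0], [0.0, 0.0, -1.0]]
contact_force: [1.0, 0.1, -3.3]
grip_width: 0.0228
```

```bash
python3 -m crank '[{"xyz":[0,0,0.01],"angular":[0,0,0]},{"xyz":[0,0,0.005],"angular":[0,0,0]},{"xyz":[0,0,0],"angular":[0,0,0]},{"xyz":[0,0,0],"angular":[0,0,0]},{"xyz":[0,0,0],"angular":[0,0,0]},{"xyz":[0,0,0],"angular":[0,0,0]},{"xyz":[0,0,0],"angular":[0,0,0]},{"xyz":[0,0,0],"angular":[0,0,0]},{"xyz":[0,0,0],"angular":[0,0,0]},{"xyz":[0,0,0],"angular":[0,0,0]}]' -1 100
```

```text
time_s: 19.75
position: [0.5371, 0.0151, 0.097]
eef_rot: [[0.027, -1.0, 0.0], [-1.0, -0.027, -0.0], [0.0, -0.0, -1.0]]
contact_force: [-0.5, 0.1, -0.6]
grip_width: 0.0229
```

```bash
python3 -m crank '[{"xyz":[0,0,0.008],"angular":[0,0,0]},{"xyz":[0,0,0],"angular":[0,0,0]},{"xyz":[0,0,0],"angular":[0,0,0]},{"xyz":[0,0,0],"angular":[0,0,0]},{"xyz":[0,0,0],"angular":[0,0,0]},{"xyz":[0,0,0],"angular":[0,0,0]},{"xyz":[0,0,0],"angular":[0,0,0]},{"xyz":[0,0,0],"angular":[0,0,0]},{"xyz":[0,0,0],"angular":[0,0,0]},{"xyz":[0,0,0],"angular":[0,0,0]}]' -1 100
python3 -c "
from station import monitor
print(monitor.get_state()['position'],monitor.get_state()['contact_force'])"
```

```text
time_s: 20.75
position: [0.5371, 0.0151, 0.0968]
eef_rot: [[0.027, -1.0, 0.0], [-1.0, -0.027, -0.0], [0.0, -0.0, -1.0]]
contact_force: [-2.1, -0.1, 1.3]
grip_width: 0.0229
[0.53714999 0.01513266 0.09677241] [-2.14273785 -0.13660609  1.29682561]
```

```bash
python3 -m crank '[{"xyz":[0,0,0.008],"angular":[0,0,0]},{"xyz":[0,0,0],"angular":[0,0,0]},{"xyz":[0,0,0],"angular":[0,0,0]},{"xyz":[0,0,0],"angular":[0,0,0]},{"xyz":[-0.06,0,0],"angular":[0,0,0]},{"xyz":[-0.08,0,0],"angular":[0,0,0]},{"xyz":[-0.08,0,0],"angular":[0,0,0]},{"xyz":[-0.08,0,0],"angular":[0,0,0]},{"xyz":[0,0,0],"angular":[0,0,0]},{"xyz":[0,0,0],"angular":[0,0,0]}]' -1 100
python3 -c "
from station import monitor
print(monitor.get_state()['position'],monitor.get_state()['contact_force'])"
```

```text
time_s: 21.75
position: [0.5372, 0.0243, 0.0967]
eef_rot: [[0.027, -1.0, 0.001], [-1.0, -0.027, 0.0], [-0.0, -0.001, -1.0]]
contact_force: [0.3, -2.3, 3.7]
grip_width: 0.0228
[0.53724643 0.02434841 0.09669488] [ 0.32141217 -2.25040756  3.6717815 ]
```

```bash
python3 -m crank '[{"xyz":[-0.05,0,0],"angular":[0,0,0]},{"xyz":[-0.06,0,0],"angular":[0,0,0]},{"xyz":[-0.06,0,0],"angular":[0,0,0]},{"xyz":[-0.06,0,0],"angular":[0,0,0]},{"xyz":[-0.06,0,0],"angular":[0,0,0]},{"xyz":[-0.06,0,0],"angular":[0,0,0]},{"xyz":[-0.05,0,0],"angular":[0,0,0]},{"xyz":[0,0,0],"angular":[0,0,0]},{"xyz":[0,0,0],"angular":[0,0,0]},{"xyz":[0,0,0],"angular":[0,0,0]}]' -1 100
python3 -c "
from station import monitor
print(monitor.get_state()['position'],monitor.get_state()['contact_force'])"
```

```text
time_s: 22.75
position: [0.5366, 0.0362, 0.0967]
eef_rot: [[0.027, -1.0, 0.0], [-1.0, -0.027, -0.0], [0.0, -0.0, -1.0]]
contact_force: [-0.1, -4.3, 5.4]
grip_width: 0.0231
[0.53662868 0.03620948 0.0966677 ] [-0.05663907 -4.28395032  5.42624912]
```

```bash
python3 -m crank '[{"xyz":[-0.05,0,-0.002],"angular":[0,0,0]},{"xyz":[-0.06,0,-0.002],"angular":[0,0,0]},{"xyz":[-0.06,0,-0.002],"angular":[0,0,0]},{"xyz":[-0.07,0,-0.002],"angular":[0,0,0]},{"xyz":[-0.07,0,-0.001],"angular":[0,0,0]},{"xyz":[-0.07,0,-0.001],"angular":[0,0,0]},{"xyz":[-0.07,0,-0.001],"angular":[0,0,0]},{"xyz":[-0.05,0,-0.001],"angular":[0,0,0]},{"xyz":[0,0,0],"angular":[0,0,0]},{"xyz":[0,0,0],"angular":[0,0,0]}]' -1 100
python3 -c "
from station import monitor
print(monitor.get_state()['position'],monitor.get_state()['contact_force'])"
```

```text
time_s: 23.75
position: [0.5361, 0.0514, 0.0968]
eef_rot: [[0.027, -1.0, 0.0], [-1.0, -0.027, 0.0], [-0.0, -0.0, -1.0]]
contact_force: [0.6, -3.6, 5.9]
grip_width: 0.023
[0.53610886 0.05138703 0.09683349] [ 0.6254704  -3.63205183  5.90331626]
```

```bash
python3 -m crank '[{"xyz":[-0.05,0,-0.004],"angular":[0,0,0]},{"xyz":[-0.06,0,-0.003],"angular":[0,0,0]},{"xyz":[-0.06,0,-0.002],"angular":[0,0,0]},{"xyz":[-0.07,0,-0.002],"angular":[0,0,0]},{"xyz":[-0.07,0,-0.002],"angular":[0,0,0]},{"xyz":[-0.07,0,-0.002],"angular":[0,0,0]},{"xyz":[-0.07,0,-0.002],"angular":[0,0,0]},{"xyz":[-0.05,0,-0.001],"angular":[0,0,0]},{"xyz":[0,0,0],"angular":[0,0,0]},{"xyz":[0,0,0],"angular":[0,0,0]}]' -1 100
python3 -c "
from station import monitor
print(monitor.get_state()['position'],monitor.get_state()['contact_force'])"
```

```text
time_s: 24.75
position: [0.5355, 0.0665, 0.0971]
eef_rot: [[0.027, -1.0, -0.0], [-1.0, -0.027, 0.001], [-0.001, 0.0, -1.0]]
contact_force: [-1.2, -2.1, 2.8]
grip_width: 0.0228
[0.53549757 0.06652112 0.09709952] [-1.19259232 -2.14397106  2.75136733]
```

```bash
python3 -m crank '[{"xyz":[-0.05,0,0],"angular":[0,0,0]},{"xyz":[-0.06,0,-0.001],"angular":[0,0,0]},{"xyz":[-0.06,0,-0.001],"angular":[0,0,0]},{"xyz":[-0.07,0,-0.001],"angular":[0,0,0]},{"xyz":[-0.07,0,-0.001],"angular":[0,0,0]},{"xyz":[-0.07,0,-0.001],"angular":[0,0,0]},{"xyz":[-0.07,0,-0.001],"angular":[0,0,0]},{"xyz":[-0.05,0,-0.001],"angular":[0,0,0]},{"xyz":[0,0,0],"angular":[0,0,0]},{"xyz":[0,0,0],"angular":[0,0,0]}]' -1 100
python3 -c "
from station import monitor
print(monitor.get_state()['position'],monitor.get_state()['contact_force'])"
```

```text
time_s: 25.75
position: [0.5351, 0.0815, 0.0973]
eef_rot: [[0.027, -1.0, -0.0], [-1.0, -0.027, 0.001], [-0.001, 0.0, -1.0]]
contact_force: [-1.4, -1.0, 1.3]
grip_width: 0.0227
[0.53512406 0.08148114 0.09734371] [-1.35623242 -0.99473969  1.25080176]
```

```bash
python3 -m crank '[{"xyz":[-0.05,0,0.004],"angular":[0,0,0]},{"xyz":[-0.06,0,0],"angular":[0,0,0]},{"xyz":[-0.06,0,0],"angular":[0,0,0]},{"xyz":[-0.07,0,0],"angular":[0,0,0]},{"xyz":[-0.07,0,0],"angular":[0,0,0]},{"xyz":[-0.07,0,-0.001],"angular":[0,0,0]},{"xyz":[-0.07,0,-0.001],"angular":[0,0,0]},{"xyz":[-0.05,0,-0.001],"angular":[0,0,0]},{"xyz":[0,0,0],"angular":[0,0,0]},{"xyz":[0,0,0],"angular":[0,0,0]}]' -1 100
python3 -c "
from station import monitor
print(monitor.get_state()['position'],monitor.get_state()['contact_force'])"
```

```text
time_s: 26.75
position: [0.5348, 0.0965, 0.0974]
eef_rot: [[0.027, -1.0, -0.0], [-1.0, -0.027, 0.001], [-0.001, 0.0, -1.0]]
contact_force: [0.3, 0.2, 1.3]
grip_width: 0.0231
[0.53482604 0.09645722 0.09743221] [0.33360191 0.2140449  1.32904577]
```

```bash
python3 -m crank '[{"xyz":[0,0,0.005],"angular":[0,0,0]},{"xyz":[0,0,0.002],"angular":[0,0,0]},{"xyz":[0,0,0],"angular":[0,0,0]},{"xyz":[-0.05,0,0],"angular":[0,0,0]},{"xyz":[-0.05,0,-0.001],"angular":[0,0,0]},{"xyz":[-0.06,0,-0.001],"angular":[0,0,0]},{"xyz":[-0.06,0,-0.001],"angular":[0,0,0]},{"xyz":[-0.05,0,-0.001],"angular":[0,0,0]},{"xyz":[0,0,0],"angular":[0,0,0]},{"xyz":[0,0,0],"angular":[0,0,0]}]' -1 100
python3 - <<'E'
from h import *
s=monitor.get_state();print(s['position'],s['contact_force'])
im=cams.snapshot('scene');b=im[215:310,280:410];cv2.imwrite('pics/sc5.png',cv2.resize(b,(780,570),interpolation=cv2.INTER_CUBIC))
E
```

```text
time_s: 27.75
position: [0.5348, 0.1044, 0.0974]
eef_rot: [[0.027, -1.0, 0.0], [-1.0, -0.027, 0.0], [-0.0, -0.0, -1.0]]
contact_force: [0.6, -1.4, 2.0]
grip_width: 0.0231
[0.53477909 0.10443417 0.09743123] [ 0.57291872 -1.36893209  2.01469885]
```

View pics/sc5.png

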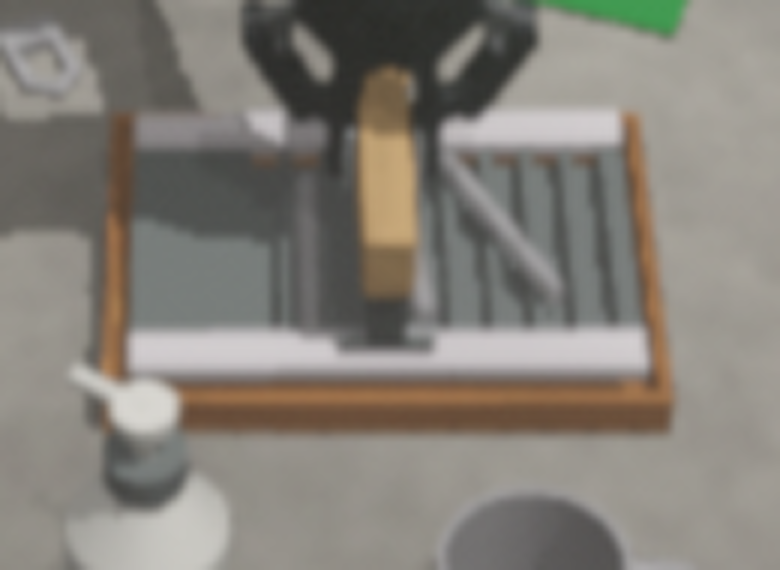

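The rake bears on both rails. One spindle lies in a groove behind it (crop ≈ (310,250)), a second lies just ahead (≈ (425,260)), and the third is still askew (≈ (505,225)).

```bash
python3 -m crank '[{"xyz":[-0.05,0,0.004],"angular":[0,0,0]},{"xyz":[-0.06,0,0],"angular":[0,0,0]},{"xyz":[-0.06,0,0],"angular":[0,0,0]},{"xyz":[-0.07,0,-0.001],"angular":[0,0,0]},{"xyz":[-0.07,0,0],"angular":[0,0,0]},{"xyz":[-0.07,0,-0.001],"angular":[0,0,0]},{"xyz":[-0.07,0,0],"angular":[0,0,0]},{"xyz":[-0.05,0,-0.001],"angular":[0,0,0]},{"xyz":[0,0,0],"angular":[0,0,0]},{"xyz":[0,0,0],"angular":[0,0,0]}]' -1 100
python3 -c "
from station import monitor
print(monitor.get_state()['position'],monitor.get_state()['contact_force'])"
```

```text
time_s: 28.8
position: [0.5344, 0.1195, 0.0975]
eef_rot: [[0.027, -1.0, 0.0], [-1.0, -0.027, 0.001], [-0.001, -0.0, -1.0]]
contact_force: [0.6, -1.9, 3.2]
grip_width: 0.0227
[0.53436114 0.11949946 0.09745437] [ 0.63425136 -1.91244066  3.15709904]
```

```bash
python3 -m crank '[{"xyz":[-0.05,0,0],"angular":[0,0,0]},{"xyz":[-0.06,0,-0.001],"angular":[0,0,0]},{"xyz":[-0.06,0,0],"angular":[0,0,0]},{"xyz":[-0.07,0,-0.001],"angular":[0,0,0]},{"xyz":[-0.07,0,0],"angular":[0,0,0]},{"xyz":[-0.07,0,-0.001],"angular":[0,0,0]},{"xyz":[-0.07,0,0],"angular":[0,0,0]},{"xyz":[-0.05,0,-0.001],"angular":[0,0,0]},{"xyz":[0,0,0],"angular":[0,0,0]},{"xyz":[0,0,0],"angular":[0,0,0]}]' -1 100
python3 -c "
from station import monitor
print(monitor.get_state()['position'],monitor.get_state()['contact_force'])"
```

```text
time_s: 29.8
position: [0.5339, 0.1345, 0.0975]
eef_rot: [[0.027, -1.0, 0.0], [-1.0, -0.027, 0.001], [-0.001, -0.0, -1.0]]
contact_force: [-0.0, -2.5, 4.6]
grip_width: 0.0227
[0.53387036 0.13445134 0.09751471] [-0.00959665 -2.54799801  4.59530973]
```

```bash
python3 -m crank '[{"xyz":[-0.05,0,-0.001],"angular":[0,0,0]},{"xyz":[-0.06,0,-0.001],"angular":[0,0,0]},{"xyz":[-0.06,0,-0.001],"angular":[0,0,0]},{"xyz":[-0.07,0,-0.001],"angular":[0,0,0]},{"xyz":[-0.07,0,-0.001],"angular":[0,0,0]},{"xyz":[-0.07,0,-0.001],"angular":[0,0,0]},{"xyz":[-0.07,0,0],"angular":[0,0,0]},{"xyz":[-0.05,0,0],"angular":[0,0,0]},{"xyz":[0,0,0],"angular":[0,0,0]},{"xyz":[0,0,0],"angular":[0,0,0]}]' -1 100
python3 -c "
from station import monitor
print(monitor.get_state()['position'],monitor.get_state()['contact_force'])"
```

```text
time_s: 30.8
position: [0.5334, 0.1495, 0.0976]
eef_rot: [[0.027, -1.0, -0.0], [-1.0, -0.027, 0.001], [-0.001, 0.0, -1.0]]
contact_force: [-0.3, -2.1, 3.6]
grip_width: 0.0229
[0.53342325 0.1495259  0.09763034] [-0.31854283 -2.10126454  3.58393778]
```

Press is about 6.8 N, so I'm continuing.

```bash
python3 -m crank '[{"xyz":[-0.05,0,0],"angular":[0,0,0]},{"xyz":[-0.06,0,-0.001],"angular":[0,0,0]},{"xyz":[-0.06,0,-0.001],"angular":[0,0,0]},{"xyz":[-0.07,0,-0.001],"angular":[0,0,0]},{"xyz":[-0.07,0,0],"angular":[0,0,0]},{"xyz":[-0.07,0,-0.001],"angular":[0,0,0]},{"xyz":[-0.07,0,0],"angular":[0,0,0]},{"xyz":[-0.05,0,-0.001],"angular":[0,0,0]},{"xyz":[0,0,0],"angular":[0,0,0]},{"xyz":[0,0,0],"angular":[0,0,0]}]' -1 100
python3 -c "
from station import monitor
print(monitor.get_state()['position'],monitor.get_state()['contact_force'])"
```

```text
time_s: 31.8
position: [0.533, 0.1645, 0.0978]
eef_rot: [[0.027, -1.0, 0.0], [-1.0, -0.027, 0.001], [-0.001, -0.0, -1.0]]
contact_force: [-0.0, -2.1, 4.1]
grip_width: 0.0228
[0.53304338 0.16453393 0.09778529] [-2.01716054e-03 -2.09485170e+00  4.09331191e+00]
```

```bash
python3 -m crank '[{"xyz":[-0.05,0,-0.001],"angular":[0,0,0]},{"xyz":[-0.06,0,-0.001],"angular":[0,0,0]},{"xyz":[-0.06,0,-0.001],"angular":[0,0,0]},{"xyz":[-0.07,0,-0.001],"angular":[0,0,0]},{"xyz":[-0.07,0,0],"angular":[0,0,0]},{"xyz":[-0.07,0,-0.001],"angular":[0,0,0]},{"xyz":[-0.07,0,0],"angular":[0,0,0]},{"xyz":[-0.05,0,-0.001],"angular":[0,0,0]},{"xyz":[0,0,0],"angular":[0,0,0]},{"xyz":[0,0,0],"angular":[0,0,0]}]' -1 100
python3 - <<'E'
from h import *
s=monitor.get_state();print(s['position'],s['contact_force'])
im=cams.snapshot('scene');b=im[215:310,280:410];cv2.imwrite('pics/sc6.png',cv2.resize(b,(780,570),interpolation=cv2.INTER_CUBIC))
E
```

```text
time_s: 32.8
position: [0.5326, 0.1795, 0.098]
eef_rot: [[0.027, -1.0, -0.0], [-1.0, -0.027, 0.001], [-0.001, 0.0, -1.0]]
contact_force: [-0.5, -1.7, 3.2]
grip_width: 0.0228
[0.53259702 0.17954126 0.09795378] [-0.54242932 -1.67286002  3.22524428]
```

View pics/sc6.png

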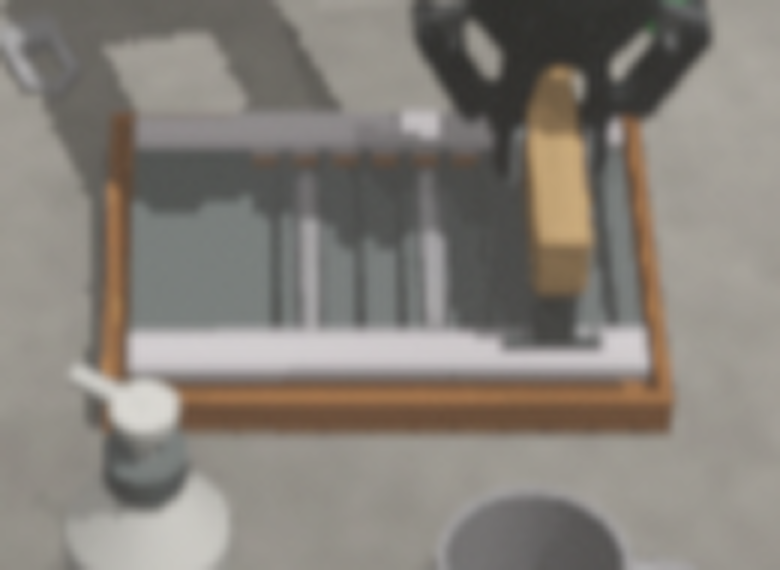

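Two spindles lie in grooves (crop x ≈ 310 and 430), and the third is hidden at the rake. One more stretch takes it to y ≈ 98 mm.

```bash
python3 -m crank '[{"xyz":[-0.05,0,0],"angular":[0,0,0]},{"xyz":[-0.06,0,-0.001],"angular":[0,0,0]},{"xyz":[-0.06,0,0],"angular":[0,0,0]},{"xyz":[-0.06,0,-0.001],"angular":[0,0,0]},{"xyz":[-0.06,0,0],"angular":[0,0,0]},{"xyz":[-0.06,0,-0.001],"angular":[0,0,0]},{"xyz":[-0.05,0,0],"angular":[0,0,0]},{"xyz":[0,0,0],"angular":[0,0,0]},{"xyz":[0,0,0],"angular":[0,0,0]},{"xyz":[0,0,0],"angular":[0,0,0]}]' -1 100
python3 -m crank '[{"xyz":[0,0,-0.02],"angular":[0,0,0]},{"xyz":[0,0,-0.1],"angular":[0,0,0]},{"xyz":[0,0,-0.5],"angular":[0,0,0]},{"xyz":[0,0,-0.7],"angular":[0,0,0]},{"xyz":[0,0,-0.7],"angular":[0,0,0]},{"xyz":[0,0,-0.7],"angular":[0,0,0]},{"xyz":[0,0,-0.6],"angular":[0,0,0]},{"xyz":[0,0,-0.3],"angular":[0,0,0]},{"xyz":[0,0,0],"angular":[0,0,0]},{"xyz":[0,0,0],"angular":[0,0,0]}]' -1 100
python3 - <<'E'
from h import *
s=monitor.get_state();print(s['position'],s['contact_force'])
im=cams.snapshot('scene');a=cv2.resize(im[215:310,280:410],(390,285),interpolation=cv2.INTER_CUBIC)
im=cams.snapshot('side');b=cv2.resize(im[240:360,245:375],(390,360),interpolation=cv2.INTER_CUBIC)
o=np.zeros((360,780,3),np.uint8);o[:285,:390]=a;o[:,390:]=b;cv2.imwrite('pics/s7.png',o)
E
```

```text
time_s: 33.85
position: [0.5323, 0.1915, 0.0981]
eef_rot: [[0.027, -1.0, -0.0], [-1.0, -0.027, 0.001], [-0.001, 0.0, -1.0]]
contact_force: [-0.2, 0.1, 1.8]
grip_width: 0.0229
time_s: 34.85
position: [0.5318, 0.1911, 0.206]
eef_rot: [[0.027, -1.0, -0.001], [-1.0, -0.027, -0.0], [0.0, 0.001, -1.0]]
contact_force: [-0.0, 0.1, -3.6]
grip_width: 0.0228
[0.53184185 0.19108897 0.20601347] [-0.04597163  0.11522827 -3.55647048]
```

View pics/s7.png

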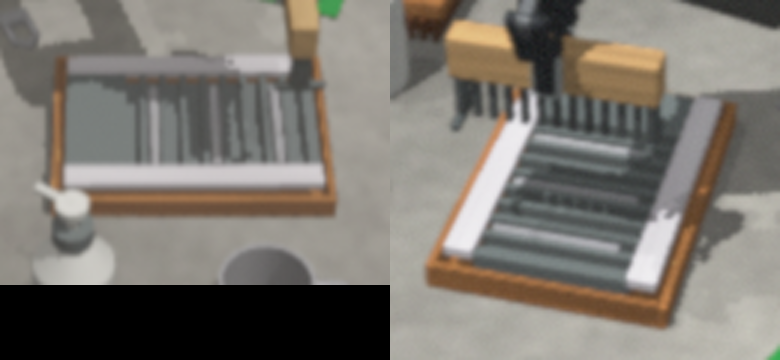

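All three look settled in grooves (left panel x ≈ 155, 213 and 275). I'm taking the rake back towards the mat and checking the tray from the wrist camera on the way.

```bash
python3 -m crank '[{"xyz":[0.5,0.05,0],"angular":[0,0,0]},{"xyz":[1,0.05,0],"angular":[0,0,0]},{"xyz":[1,0.05,0],"angular":[0,0,0]},{"xyz":[1,0.05,0],"angular":[0,0,0]},{"xyz":[1,0.05,0],"angular":[0,0,0]},{"xyz":[1,0.05,0],"angular":[0,0,0]},{"xyz":[1,0.05,0],"angular":[0,0,0]},{"xyz":[1,0.05,0],"angular":[0,0,0]},{"xyz":[1,0.05,0],"angular":[0,0,0]},{"xyz":[0.5,0.05,0],"angular":[0,0,0]}]' -1 100
python3 - <<'E'
from h import *
s=monitor.get_state();print(s['position'],s['contact_force'])
np.save('w8.npy',cams.calibration('wrist')['world_from_camera']);im=cams.snapshot('wrist');cv2.imwrite('pics/w8.png',im)
cv2.imwrite('pics/w8c.png',cv2.resize(im[85:310,15:280],(706,600),interpolation=cv2.INTER_CUBIC))
E
```

```text
time_s: 35.95
position: [0.5237, -0.0817, 0.2059]
eef_rot: [[0.024, -1.0, -0.001], [-1.0, -0.024, -0.0], [0.0, 0.001, -1.0]]
contact_force: [-0.3, 0.8, -3.4]
grip_width: 0.023
[ 0.5237062  -0.08166271  0.20588214] [-0.25729182  0.75115119 -3.38349336]
```

View pics/w8c.png

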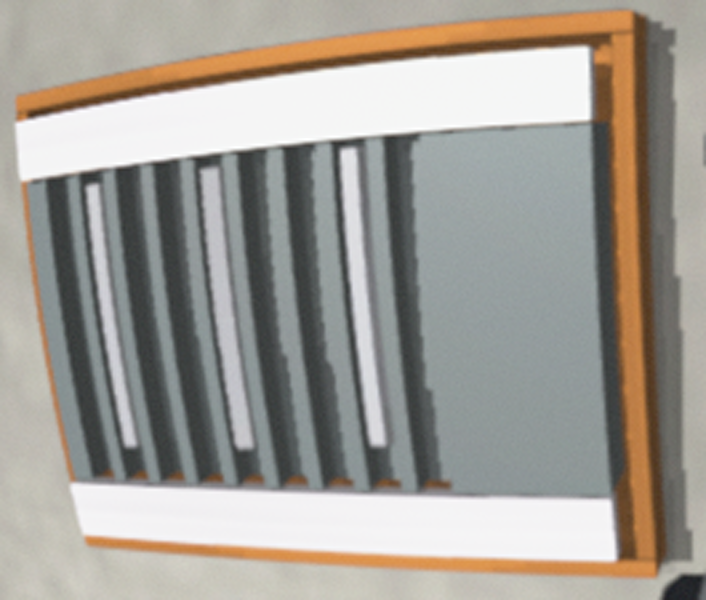

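All three spindles lie in the 2nd, 5th and 8th grooves, parallel to them and about central (crop x ≈ 362, 227 and 110). Now to the mat.

```bash
python3 -m crank '[{"xyz":[0.6,0.04,0],"angular":[0,0,0]},{"xyz":[0.9,0.04,0],"angular":[0,0,0]},{"xyz":[1,0.04,0],"angular":[0,0,0]},{"xyz":[1,0.03,0],"angular":[0,0,0]},{"xyz":[1,0.03,0],"angular":[0,0,0]},{"xyz":[0.64,0.03,0],"angular":[0,0,0]},{"xyz":[0,0,0],"angular":[0,0,0.8]},{"xyz":[0,0,0],"angular":[0,0,0.8]},{"xyz":[0,0,0],"angular":[0,0,0.84]},{"xyz":[0,0,0],"angular":[0,0,0]}]' -1 100
python3 -m crank '[{"xyz":[0,0,0.4],"angular":[0,0,0]},{"xyz":[0,0,0.6],"angular":[0,0,0]},{"xyz":[0,0,0.7],"angular":[0,0,0]},{"xyz":[0,0,0.7],"angular":[0,0,0]},{"xyz":[0,0,0.7],"angular":[0,0,0]},{"xyz":[0,0,0.5],"angular":[0,0,0]},{"xyz":[0,0,0.2],"angular":[0,0,0]},{"xyz":[0,0,0.1],"angular":[0,0,0]},{"xyz":[0,0,0],"angular":[0,0,0]},{"xyz":[0,0,0],"angular":[0,0,0]}]' -1 100
python3 - <<'E'
from h import *
s=monitor.get_state();print(s['position'],s['contact_force'],s['eef_rot'])
np.save('w9.npy',cams.calibration('wrist')['world_from_camera']);im=cams.snapshot('wrist');cv2.imwrite('pics/w9.png',im)
c=cams.calibration('wrist')
for d in cams.outline_of('wrist','mat_top')[:2]:
    r=d['region'];print(d['p'],d['bbox'],'mean bgr',im[r].mean(0).round())
# dark mat corners predicted from measured mat pose, to compare
w=-.22;P=[[.518+a*np.cos(w)-b*np.sin(w),-.2371+a*np.sin(w)+b*np.cos(w),.005] for a in(.095,-.095) for b in(.05,-.05)]
print(proj(c,np.array(P),True).round())
E
```

```text
time_s: 37.0
position: [0.5221, -0.233, 0.206]
eef_rot: [[-0.215, -0.977, -0.001], [-0.977, 0.215, 0.001], [-0.001, 0.001, -1.0]]
contact_force: [-0.5, 0.6, -3.0]
grip_width: 0.0229
time_s: 38.0
position: [0.5232, -0.2338, 0.0908]
eef_rot: [[-0.215, -0.977, 0.002], [-0.977, 0.215, -0.001], [0.001, -0.002, -1.0]]
contact_force: [-0.1, -0.4, -2.5]
grip_width: 0.0228
[ 0.52317663 -0.23384889  0.09084772] [-0.07557996 -0.39529162 -2.53339675] [[-2.15333208e-01 -9.76538915e-01  1.83207260e-03]
 [-9.76540447e-01  2.15331627e-01 -1.02303361e-03]
 [ 6.04528954e-04 -2.00938611e-03 -9.99997798e-01]]
0.93 [240.7, 99.1, 421.3, 386.7] mean bgr [47. 49. 49.]
0.86 [0.0, 444.0, 53.9, 476.8] mean bgr [ 73. 168.  36.]
[[240. 101.]
 [424. 102.]
 [259. 389.]
 [400. 389.]]
```

```bash
python3 -m crank '[{"xyz":[0,0,0.15],"angular":[0,0,0]},{"xyz":[0,0,0.2],"angular":[0,0,0]},{"xyz":[0,0,0.15],"angular":[0,0,0]},{"xyz":[0,0,0.08],"angular":[0,0,0]},{"xyz":[0,0,0.03],"angular":[0,0,0]},{"xyz":[0,0,0.01],"angular":[0,0,0]},{"xyz":[0,0,0.01],"angular":[0,0,0]},{"xyz":[0,0,0.01],"angular":[0,0,0]},{"xyz":[0,0,0],"angular":[0,0,0]},{"xyz":[0,0,0],"angular":[0,0,0]}]' -1 100
```

```text
time_s: 39.1
position: [0.5226, -0.2335, 0.0707]
eef_rot: [[-0.216, -0.976, 0.0], [-0.976, 0.216, -0.0], [0.0, -0.0, -1.0]]
contact_force: [-0.0, -0.9, -2.5]
grip_width: 0.0225
```

```bash
python3 -m crank '[{"xyz":[0,0,0.01],"angular":[0,0,0]},{"xyz":[0,0,0.01],"angular":[0,0,0]},{"xyz":[0,0,0],"angular":[0,0,0]},{"xyz":[0,0,0],"angular":[0,0,0]},{"xyz":[0,0,0],"angular":[0,0,0]},{"xyz":[0,0,0],"angular":[0,0,0]},{"xyz":[0,0,0],"angular":[0,0,0]},{"xyz":[0,0,0],"angular":[0,0,0]},{"xyz":[0,0,0],"angular":[0,0,0]},{"xyz":[0,0,0],"angular":[0,0,0]}]' -1 100
```

```text
time_s: 40.1
position: [0.5226, -0.2335, 0.0705]
eef_rot: [[-0.215, -0.977, 0.0], [-0.977, 0.215, -0.0], [0.0, -0.0, -1.0]]
contact_force: [-4.0, 2.7, 5.9]
grip_width: 0.023
```

Contact is made, so the rake is standing on the mat. Release, retreat and check.

```bash
python3 -m crank '[{"xyz":[0,0,0],"angular":[0,0,0]},{"xyz":[0,0,0],"angular":[0,0,0]},{"xyz":[0,0,0],"angular":[0,0,0]},{"xyz":[0,0,0],"angular":[0,0,0]},{"xyz":[0,0,0],"angular":[0,0,0]},{"xyz":[0,0,0],"angular":[0,0,0]},{"xyz":[0,0,0],"angular":[0,0,0]},{"xyz":[0,0,0],"angular":[0,0,0]},{"xyz":[0,0,0],"angular":[0,0,0]},{"xyz":[0,0,0],"angular":[0,0,0]}]' 1 
python3 -m crank '[{"xyz":[0,0,-0.2],"angular":[0,0,0]},{"xyz":[0,0,-0.4],"angular":[0,0,0]},{"xyz":[0,0,-0.7],"angular":[0,0,0]},{"xyz":[0,0,-0.8],"angular":[0,0,0]},{"xyz":[0,0,-0.8],"angular":[0,0,0]},{"xyz":[0,0,-0.8],"angular":[0,0,0]},{"xyz":[0,0,-0.8],"angular":[0,0,0]},{"xyz":[0,0,-0.8],"angular":[0,0,0]},{"xyz":[0,0,-0.5],"angular":[0,0,0]},{"xyz":[0,0,0],"angular":[0,0,0]}]' 1
python3 - <<'E'
from h import *
s=monitor.get_state();print(s['position'],s['contact_force'])
np.save('w10.npy',cams.calibration('wrist')['world_from_camera']);im=cams.snapshot('wrist');cv2.imwrite('pics/w10.png',im)
E
```

```text
time_s: 41.1
position: [0.5224, -0.2334, 0.0699]
eef_rot: [[-0.216, -0.976, 0.0], [-0.976, 0.216, 0.0], [-0.0, -0.0, -1.0]]
contact_force: [-0.9, 0.6, 0.7]
grip_width: 0.0852
time_s: 42.1
position: [0.5237, -0.2342, 0.2478]
eef_rot: [[-0.215, -0.976, 0.006], [-0.977, 0.215, -0.003], [0.002, -0.006, -1.0]]
contact_force: [-0.3, 0.2, -0.1]
grip_width: 0.0851
[ 0.52370993 -0.23416204  0.2477593 ] [-0.3196789   0.2302469  -0.07664343]
```

View pics/w10.png

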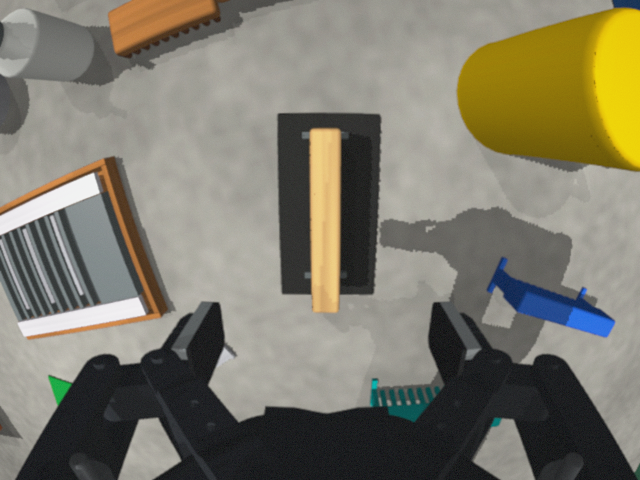

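The rake stands upright along the middle of the black mat (bar from (325,128) to (325,311)), the spindles are in their grooves, and the gripper is clear. Handing in.

```bash
python3 -c "
from station import robot
print(robot.job_done())"
```

```text
the job is handed in; nothing more can be done
None
```

I combed all three spindles into the grooves, stood the rake back on its mat, released it and handed the job in at about 42 s. Handing in reports no verdict.

- **Stroke:** I set the rake on the landing and combed it from about y = -78 to +98 mm in the tray frame. Press read between stretches, with the rake's weight taken off, was about 4.5 to 9 N.
- **Spindles:** The last close wrist picture showed all three lying parallel in the 2nd, 5th and 8th grooves, roughly central.
- **Rake:** It stands upright along the black mat, about 5 mm from the middle by the arm pose. The gripper is open and about 0.18 m above it.

**Weak points:**
- **Low press:** Press fell to about 4.5 N just before and just past mid tray and at the far end, close to the 4 N limit. The force noise is about 0.6 N, and I read the force only between stretches, not throughout.
- **Rail slope:** My two estimates disagreed: 0.009 to 0.012 from measured height and camera, 0.02 from commanded height. I corrected by force instead.
- **Bystanders:** I checked these by eye only. Those in view in the last picture looked unmoved.

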